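Bring the first relay to the mouth of a stick tube

ROBOT

A 7-joint arm with a two-finger parallel gripper is mounted at the origin on the work surface. World frame = base frame: x ahead of the robot, y to its left, z up, the work surface at z = 0. Lengths are in m, angles in rad, forces in N, time in s.
With the tool pointing down it reaches from about 0.425 to 0.925 m from the base axis. Payload 6.8 kg.
Tool frame: the origin (TCP) lies midway between the tips of the shut fingers; the grasp point (between the pads) lies 19 mm behind it; z points along the fingers, y is the line along which they close (so a half turn about z gives the same grasp; the last joint's range is limited). The gripper opens to 85 mm and grips with 20 to 120 N. Pads are 22 mm wide; open, the fingers measure 114 mm over their backs; the gripper's body (76 mm by 85 mm) begins 54 mm behind the grasp point. The pads swing forward as they close: fully open they stand 13 mm farther back than shut.
Start: joints at [1.207, 0.477, 0.022, 1.555, -0.011, 1.109, -0.083], TCP at [0.171, -0.653, 0.231] pointing down, gripper open.
Joint ranges: [-2.96, 2.96], [-0.34, 2.1], [-1.41, 1.46], [0.24, 2.44], [-1.37, 4.51], [0.17, 1.92], [-2.96, 2.96]. Speed limits (rad/s): [2.39, 2.39, 3.14, 3.14, 3.14, 3.14, 3.14].

INTERFACE

Orientations are given as a unit quaternion [w, x, y, z].
In Python, from station import env, cams, hand_in gives the robot as it stands.
- The arm moves only by the tool move_arm, never from a script. Its argument "deltas" is a list of rows, each a list of 7 numbers: the shift along the tool's x, y, z scaled (see below), then the turn, a rotation vector about the tool's x, y, z scaled (see below), then the gripper's target within -1 to 1 (fully open at 1, half-way at 0, shut at -1). In form: [[x, y, z, wx, wy, wz, grip], ...]. A call has exactly 10 rows; each row is the pose to reach, as a shift and turn from the pose commanded when the call began, along the tool's axes at that moment; what a row does not reach only later rows make up. The controller multiplies each number of a shift by 0.75 m and each number of a turn by 1.5 rad. A row lasts 1/8 s, in which the tool goes at most 62.5 mm and 10.7 degrees, less where a joint would pass 70% of its speed; a pose out of reach is approached as far as the arm can. A call with a number of a shift or a turn outside -1 to 1 is refused whole. A call with a gripper value outside its range is refused whole. The fingers move at their own pace and stop on an object; "squeeze" is the grip in N (left out, the last holds). Time passes only in rows, so rows that repeat a pose let the fingers close, or fill a call up. It gives the time, the measured TCP pose, the force, the opening and the grip force at its end, in the units of the state.
- env.get_state(): the state, without advancing time (a new reading comes with each control period).
- cams.read_camera(name): name is "scene" or "top" or "wrist"; returns a dict with "color" (480x640x3 uint8, red, green, blue), "intrinsics" (3x3 intrinsics, pixels), "R" (3x3) and "t" (3): a world point X has camera coordinates R X + t; the wrist camera has in their place "tool_from_camera" (4x4, takes a point from camera to tool coordinates, whose origin is the TCP and whose axes are the flange's). Camera axes: x right, y down, z forward; pixel columns grow to the right and rows downward; lengths in m; the calibration is good to about 2 mm. A picture is of the moment at which its call begins: read the wrist's pose just before it. There is no depth.
- hand_in(): hands the job in; it is judged then, once.
Trained networks look in the newest picture that a camera, given by its name, has taken for a name from the list of things; names that differ only in an ending like _2 or _b are one class to them, and where a whole thing is asked for, a point or a joint stands for the part that bears it (a point fixed in the world has none). Each returns a list of dicts, best first, with "p" (0 to 1); they miss things now and then, are a little off and sometimes report something else, mostly with a low value. They report only what shows in the picture. A call takes as long as a camera call. They do not tell look-alikes from the thing itself.
- cams.look_for(target, camera): "bbox" ([left, top, right, bottom] in pixels, round what is visible of it).
- cams.regions_of(target, camera): "pixels" (480x640 bool, what is visible of it) and "bbox" ([left, top, right, bottom] in pixels, round what is visible of it).
The state is a dict: "time": time; "qpos": joint angles; "joint_velocities": joint speeds; "effort": joint torques, N m; "eef_pos": TCP position; "ee_rot": TCP orientation; "contact_force": force on the tool from outside, world axes, zero at the start; "moment": the same for the moment, N m; "grip_width": finger opening in m; "grasp_force": force on a finger pad.
Only numpy, scipy, OpenCV 4.12 (cv2) and the standard library are available. Lean on these libraries where they do the work, as an engineer would, in place of code of your own. Each camera call takes 0.05 s, during which the arm holds its last target. There are 200 camera calls.

TASK

The technician needs the next relay to hand: pick up the open-ended stick tube of relays from the bench, hold its open mouth over the catch tray of the tube stand, and tip it mouth-down until the first relay pokes out of the mouth by about a third of its length. Then lay the tube level in the stand's empty pair of notches, mouth over the tray, with that relay still poking out by about a third, and let go. Do not let a relay fall out, do not touch the relays with the fingers, and leave everything else where it is.

Things in the scene. Friction and masses are not known exactly. Their poses are not given: they have to be found in the camera images.
- tube: Open stick tube on the bench: clear plastic, 220 mm long (x), 20 mm wide (y), 25.5 mm high (z), 70 g. Origin: centre of its underside. Open mouth at x = +110 mm; the -110 mm end is shut by a 12 mm rubber stopper. Inside 16 mm wide, floor 6 mm and roof 23.5 mm above the underside. Four relays in a row inside, gaps between them, the first 22 to 56 mm back from the mouth.
- mouth (a point): Centre of the tube's open mouth, at (110, 0, 12.75) mm in the tube's frame; its axes are the tube's, x pointing out of the mouth.
- relay1: First relay, nearest the mouth: black block 29 mm long (x along the tube), 13 wide, 16 high, 14 g, pins below. Origin: centre of its underside; front face 14.5 mm ahead. The relays begin to creep at a tilt that varies from run to run, 14 to 22 degrees, run faster beyond it, and stop when it is taken back 2 or 3 degrees; quick or jerky turning shakes them on. 4 to 15 mm out of the mouth passes.
- relay2: The second relay, as the first.
- relay3: The third relay, as the first.
- relay4: The fourth relay, nearest the closed end, as the first.
- stand: Fixed tube stand: base plate 320 x 160 x 6 mm. Origin: centre of its underside; x runs towards its tray end. Two upright brackets, 8 mm thick, at x = -125 and +8 mm, each with notches at y = +40 mm (empty) and y = -40 mm (holding another tube), open at the top: floor 40 mm above the bench, 28 mm wide for 12 mm, then flaring to 38 mm at the brackets' tops, 60 mm above the bench.
- lane (a point): Middle of the empty lane: on its centre line, at the height of the notch floors (40 mm), half way between the brackets, at (-58.5, 40, 40) mm in the stand's frame and with its axes. A tube laid there rests with its underside at this height; its mouth is well over the tray, and the tube held by both brackets, when the mouth is 90 to 145 mm ahead of this point along x.
- tray (a point): Centre of the catch tray's inner floor, at (90, 0, 9) mm in the stand's frame, axes as the stand. The tray is a black open box, outside 130 mm along x, 150 mm along y, rim 28 mm above the bench.
- lane_tube: Full stick tube, both ends closed, 200 mm long (x), 20 mm wide, 25.5 mm high, lying loose in the stand's other notches. Origin: centre of its underside. Leave it alone.
- short_tube: Full stick tube, both ends closed, 160 mm long (x), 20 mm wide, 25.5 mm high, on the bench. Origin: centre of its underside. Leave it alone.
- stopper: Small black rubber stopper, 16 x 20 x 25.5 mm, on the bench between the tubes. Origin: underside. Leave it alone.
- spray_can: Upright spray can, diameter 52 mm, 183 mm high. Origin: centre of its underside. Leave it standing.
- mug: White mug, outer diameter 80 mm, 95 mm high, handle at its +y side. Origin: centre of its underside. Leave it alone.
- adapter: Black laptop power brick 115 (x) x 52 x 32 mm. Origin: centre of its underside. Leave it alone.
- screwdriver: Screwdriver lying along its x axis, 190 mm long, 26 mm thick. Origin: its underside at mid length. Leave it alone.
- solder_reel: Solder reel, diameter 60 mm, 40 mm high, lying flat. Origin: centre of its underside. Leave it alone.
Not all that is in view belongs to the job. Leave any brown or purple look-alike of the tube alone.

How it is judged:
On the way, in this order (a step that is already met when the one before it is completed fails the run):
1. the tube is held off the bench with its mouth over the catch tray and tipped mouth-down, all relays still inside (angle between tube's own x axis and vertical above 1.67 rad and x of mouth in the frame of tray between -0.065 and 0.065 m and y of mouth in the frame of tray between -0.075 and 0.075 m and x of relay1 in the frame of mouth below -0.0135 m), for 0.1 s.
2. the first relay pokes out of the mouth by 4 to 15 mm while the mouth is over the tray (x of mouth in the frame of tray between -0.065 and 0.065 m and y of mouth in the frame of tray between -0.075 and 0.075 m and x of relay1 in the frame of mouth between -0.0105 and 0.0005 m), for 0.2 s.
At the end, for the whole second after the job is handed in: The tube lies level and at rest in the empty notches (underside within 4 mm of their floors, centre line within 10 mm of the lane's), its mouth over the catch tray, 90 to 145 mm ahead of the lane point, and the first relay, at rest, pokes out of the mouth by 4 to 15 mm (x of relay1 in the frame of mouth between -0.0105 and 0.0005 m and z of tube in the frame of lane between -0.003 and 0.004 m and y of tube in the frame of lane between -0.01 and 0.01 m and x of mouth in the frame of tray between -0.058 and -0.0035 m and angle between the x axis of tube and the x axis of lane, either way round below 0.15 rad and angle between tube's own z axis and vertical below 0.08 rad and linear speed of each of tube, relay1 below 0.01 m/s); the robot touches nothing.
It fails at once if a relay falls out of the tube (x of relay1 in the frame of mouth above 0.013 m).
It fails at once if the fingers touch a relay (contact force between the fingers and relay1 above 0.3 N or contact force between the fingers and relay2 above 0.3 N or contact force between the fingers and relay3 above 0.3 N or contact force between the fingers and relay4 above 0.3 N).
It fails at once if another thing is moved more than 25 mm (distance of any of lane_tube, short_tube, stopper, spray_can, mug, adapter, screwdriver, solder_reel from where it was at the start of the episode above 0.025 m).
It fails at once if the spray can is knocked over (angle between spray_can's own z axis and vertical above 0.5 rad).
It also fails if it takes over 72 s, if anything falls off the work surface, if the arm or the gripper's body presses on something with over 40 N, if the wrist force passes 120 N, or if a joint passes its speed limit or range.

## Working session

There is one attempt and no reset: what is moved stays moved. The work goes in short steps, Python scripts to look and compute and a tool call to move; the robot and the scene stay as the last step left them, time stands still between calls to the robot, and variables do not carry over. Pictures are saved under pics/ and viewed, at most 13 in all, crops included, and the job is handed in when it is done.

Besides the shell and the picture viewer there is one more tool, called after ">>>" as name(argument=value, ...), one argument or row to a line, values as JSON. move_arm: Moves the arm, as the interface text tells. Shifts and turns lie within -1 to 1; 1 stands for 0.75 m of shift or 1.5 rad of turn. Its arguments: {"type":"object","properties":{"deltas":{"type":"array","items":{"type":"array","items":{"type":"number"}}},"squeeze":{"type":"number"}},"required":["deltas"]}

```bash
mkdir -p pics; ls; python3 - <<'E'
from station import env,cams
import cv2,numpy as np
s=env.get_state();print(s)
for c in("scene","top"):
    d=cams.read_camera(c);cv2.imwrite(f"pics/{c}0.png",d["color"][:,:,::-1])
    print(c,d["intrinsics"].tolist(),d["R"].tolist(),d["t"].tolist())
    for n in("tube","stand","lane_tube","short_tube","relay1","tray"):
        try:print(n,[(round(r["p"],2),[round(float(v)) for v in r["bbox"]]) for r in cams.look_for(n,c)])
        except Exception as e:print(n,e)
E
```

```text
pics
{'time': 0.0, 'qpos': array([ 1.20689254,  0.47781352,  0.02236267,  1.5564653 , -0.01153427,
        1.10929813, -0.08308779]), 'joint_velocities': array([ 9.68412448e-05,  9.35696308e-04,  1.02443170e-04, -1.45339432e-04,
        1.16694978e-04,  1.46093105e-04, -7.83631868e-04]), 'effort': array([-6.32156643e-04, -5.96457696e+01,  1.60782784e+00, -2.81198984e+01,
        1.24740784e-02,  9.53816925e-03,  1.64188918e-05]), 'eef_pos': array([ 0.17061925, -0.6524596 ,  0.23031131]), 'ee_rot': array([-9.11025664e-04,  9.91831397e-01,  1.27552412e-01, -1.76972365e-04]), 'contact_force': array([-0.10651591,  0.07708423, -0.00207392]), 'moment': array([-0.02988276,  0.00718587, -0.00425107]), 'grasp_force': 0.0, 'grip_width': 0.0855789179927669}
scene [[524.7123255634142, 0.0, 324.076318035122], [0.0, 524.7123255634142, 239.10728916215666], [0.0, 0.0, 1.0]] [[-0.14917894427435158, 0.9888081779048622, 0.0020074595029113676], [0.7784515274395092, 0.11869434180310166, -0.6163804609581834], [-0.609720314580615, -0.09038827652076568, -0.7874459330362442]] [-0.00011631083729144764, -0.381
[... 410 characters left out ...]
624.8516117947454, 229.95622850009738], [0.0, 0.0, 1.0]] [[-0.018488356598421574, -0.9998116159504562, -0.0059087461298662144], [-0.9800039337863495, 0.019292468384586044, -0.1980406282228718], [0.19811731482525596, 0.0021291486954539015, -0.9801760027118921]] [0.10402854402789007, 0.543070830102441, 1.5116324123085423]
tube [(0.74, [222, 261, 311, 273]), (0.73, [225, 291, 244, 376]), (0.72, [84, 267, 130, 347])]
stand [(0.74, [368, 197, 499, 275])]
lane_tube [(0.84, [416, 204, 494, 226]), (0.45, [505, 272, 549, 323])]
short_tube [(0.81, [234, 200, 296, 219])]
relay1 [(0.19, [150, 230, 199, 268])]
tray [(0.88, [367, 201, 500, 281]), (0.28, [230, 198, 298, 220]), (0.16, [267, 235, 272, 239])]
```

View pics/scene0.png

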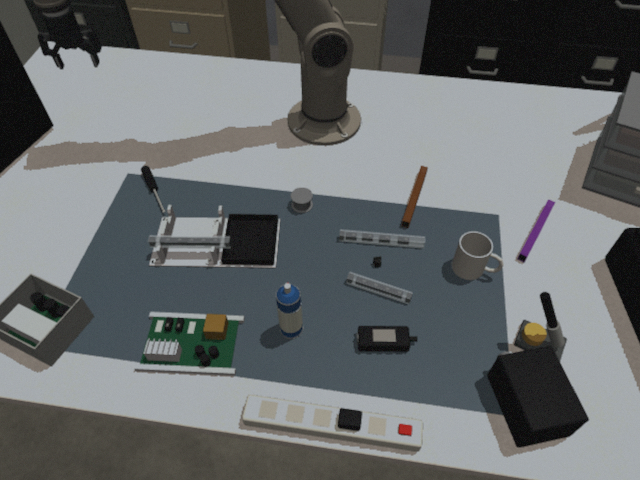

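View pics/top0.png

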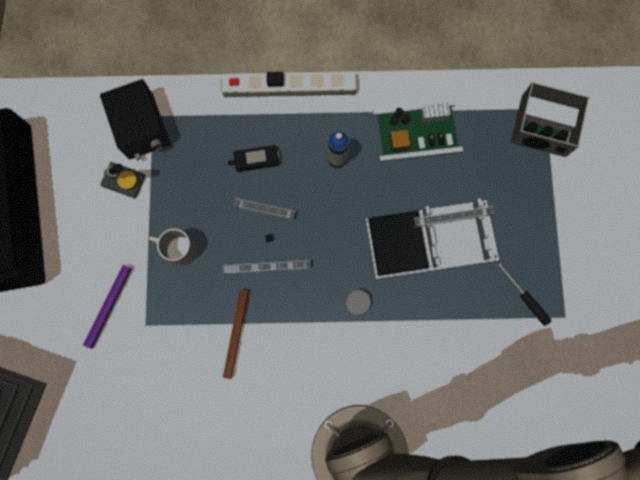

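Candidates for the tube in the top image: clear tube (267,267), short closed tube (265,209), brown look-alike (237,333), purple look-alike (108,306). In the scene image: tube (382,240), short (379,287), brown (415,197), purple (536,230). The clear, longer tube with the gaps at (267,267) fits. A close crop comes next.

```bash
cat > h.py <<'E'
import numpy as np,cv2
from station import env,cams
from scipy.spatial.transform import Rotation as Ro
def rot(q): return Ro.from_quat(np.roll(q,-1))
def proj(d,X):
    c=(d["R"]@np.atleast_2d(X).T).T+d["t"]; p=(d["intrinsics"]@c.T).T
    return p[:,:2]/p[:,2:]
def unproj(d,uv,z):
    uv=np.atleast_2d(uv).astype(float); r=np.linalg.solve(d["intrinsics"],np.c_[uv,np.ones(len(uv))].T).T
    r=r@d["R"]; o=-d["R"].T@d["t"]; z=np.broadcast_to(z,len(uv))
    return o+r*((z-o[2])/r[:,2])[:,None]
def wrist():
    s=env.get_state(); d=cams.read_camera("wrist"); T=np.eye(4);T[:3,:3]=rot(s["ee_rot"]).as_matrix();T[:3,3]=s["eef_pos"]
    M=np.linalg.inv(T@d["tool_from_camera"]); d["R"],d["t"]=M[:3,:3],M[:3,3]; return s,d
def rectify(d,c,ang,L,W,z,ppm):
    # patch centred c, x along ang
    a=np.array([np.cos(ang),np.sin(ang)]);b=np.array([-a[1],a[0]])
    q=[np.r_[c[:2]+sx*a*L/2+sy*b*W/2,z] for sx,sy in((-1,1),(1,1),(1,-1),(-1,-1))]
    h,w=int(W*ppm),int(L*ppm)
    H=cv2.getPerspectiveTransform(proj(d,np.array(q)).astype(np.float32),np.float32([[0,0],[w,0],[w,h],[0,h]]))
    return cv2.warpPerspective(d["color"],H,(w,h),flags=cv2.INTER_CUBIC)[:,:,::-1]
E
python3 - <<'E'
from h import *
ims=[]
for c in("top","scene"):
    d=cams.read_camera(c)
    for n in("tube","short_tube","lane_tube","stand","tray","stopper"):
        for r in cams.regions_of(n,c)[:3]:
            ys,xs=np.nonzero(r["pixels"])
            if len(xs)<8: continue
            (u,v),(w,h),a=cv2.minAreaRect(np.c_[xs,ys].astype(np.float32))
            z={"tube":.013,"short_tube":.013,"lane_tube":.053,"stand":.003,"tray":.028,"stopper":.012}[n]
            box=cv2.boxPoints(((u,v),(w,h),a)); P=unproj(d,box,z)[:,:2]
            e=[P[1]-P[0],P[2]-P[1]];i=int(np.linalg.norm(e[1])>np.linalg.norm(e[0]))
            print(c,n,round(r["p"],2),"ctr",P.mean(0).round(3),"L",[round(float(np.linalg.norm(x)),3) for x in e],"ang",round(float(np.degrees(np.arctan2(e[i][1],e[i][0]))),1))
    uv={"top":(267,267),"scene":(382,240)}[c]
    p=unproj(d,uv,.013)[0];print(p)
    ims.append(rectify(d,p,np.pi/2,.27,.09,.0235,2900))
cv2.imwrite("pics/crop1.png",np.vstack(ims))
E
```

```text
top tube 0.9 ctr [0.461 0.223] L [0.22, 0.026] ang -87.7
top tube 0.86 ctr [0.37  0.625] L [0.223, 0.033] ang -24.2
top tube 0.78 ctr [0.296 0.302] L [0.222, 0.027] ang -10.8
top short_tube 0.78 ctr [0.614 0.229] L [0.026, 0.164] ang -103.4
top short_tube 0.53 ctr [0.523 0.462] L [0.085, 0.126] ang -135.4
top short_tube 0.28 ctr [ 0.529 -0.2  ] L [0.324, 0.166] ang -82.0
top lane_tube 0.9 ctr [ 0.575 -0.249] L [0.207, 0.028] ang -81.3
top stand 0.74 ctr [ 0.53  -0.203] L [0.328, 0.168] ang -82.0
top tray 0.65 ctr [ 0.582 -0.255] L [0.21, 0.03] ang -82.8
top tray 0.6 ctr [ 0.525 -0.197] L [0.324, 0.163] ang -82.2
top stopper 0.38 ctr [0.538 0.218] L [0.021, 0.021] ang -0.1
[0.4597088  0.22330245 0.013     ]
scene tube 0.93 ctr [0.299 0.3  ] L [0.238, 0.025] ang 169.1
scene tube 0.87 ctr [0.373 0.622] L [0.245, 0.024] ang 155.5
scene tube 0.58 ctr [0.464 0.224] L [0.042, 0.221] ang 92.5
scene short_tube 0.98 ctr [0.617 0.227] L [0.039, 0.164] ang 76.4
scene lane_tube 0.75 ctr [ 0.577 -0.251] L [0.045, 0.209] ang 97.3
scene stand 0.94 ctr [ 0.513 -0.212] L [0.215, 0.362] ang 96.7
scene stand 0.51 ctr [0.469 0.46 ] L [0.148, 0.147] ang 118.1
scene stand 0.21 ctr [0.456 0.223] L [0.042, 0.225] ang 92.4
scene tray 0.62 ctr [ 0.532 -0.202] L [0.203, 0.343] ang 96.4
scene stopper 0.51 ctr [0.54  0.216] L [0.02, 0.031] ang 4.8
[0.46882784 0.22245976 0.013     ]
```

View pics/crop1.png

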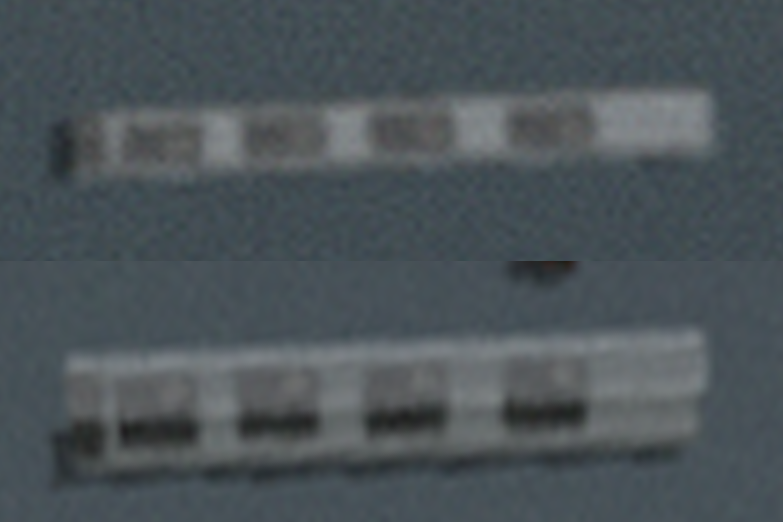

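The crop shows the clear tube with the dark stopper at its left (-y) end, px 60–100. The empty stretch and open mouth are at the right (+y) end, px 600–715. The stand's tray also points to +y, so the tube needs no half turn. I'll look at the stand from near first.

```bash
cat >> h.py <<'E'
def plan(p,xang,tilt=0):
    """tool pose: x axis at heading xang (deg), mouth-down tilt (deg), pointing down"""
    s=env.get_state(); R0=rot(s["ee_rot"]); a=np.radians(xang)
    x=np.array([np.cos(a),np.sin(a),0]); z=np.array([0,0,-1.]); y=np.cross(z,x)
    R1=Ro.from_matrix(np.c_[x,y,z])*Ro.from_rotvec([0,-np.radians(tilt),0])
    print("t",round(s["time"],2),"at",s["eef_pos"].round(4),"d",(R0.inv().apply(np.array(p)-s["eef_pos"])/.75).round(4),((R0.inv()*R1).as_rotvec()/1.5).round(4))
E
python3 -c "
from h import *
plan([.50,-.20,.36],98)"
```

```text
t 1.4 at [ 0.1708 -0.6531  0.2313] d [ 0.5775 -0.4734 -0.1716] [ 0.      0.     -0.9698]
```

>>> move_arm(
  deltas=[
    [0.058,-0.047,-0.017,0,0,-0.097,1],
    [0.116,-0.095,-0.034,0,0,-0.194,1],
    [0.173,-0.142,-0.051,0,0,-0.291,1],
    [0.231,-0.189,-0.069,0,0,-0.388,1],
    [0.289,-0.237,-0.086,0,0,-0.485,1],
    [0.347,-0.284,-0.103,0,0,-0.582,1],
    [0.404,-0.331,-0.12,0,0,-0.679,1],
    [0.462,-0.379,-0.137,0,0,-0.776,1],
    [0.52,-0.426,-0.154,0,0,-0.873,1],
    [0.578,-0.473,-0.172,0,0,-0.97,1],
  ],
)

```text
time: 2.65
eef_pos: [0.5012, -0.1987, 0.361]
ee_rot: [0.0, 0.654, 0.756, -0.0]
contact_force: [1.1, -0.4, -1.2]
grip_width: 0.0854
grasp_force: 0.0
```

```bash
python3 - <<'E'
from h import *
s,d=wrist();cv2.imwrite("pics/w1.png",d["color"][:,:,::-1]);np.savez("w1.npz",**{k:d[k] for k in("R","t","intrinsics","color")})
print(s["time"],s["eef_pos"],s["ee_rot"],d["tool_from_camera"].round(3).tolist(),d["intrinsics"].round(1).tolist())
plan([.46,.18,.30],92.3)
E
```

```text
2.65 [ 0.50118239 -0.19872933  0.36103721] [ 3.98020748e-04  6.54265951e-01  7.56264441e-01 -4.31105660e-05] [[0.0, -0.959, -0.284, 0.071], [1.0, 0.001, -0.001, 0.001], [0.001, -0.284, 0.959, -0.142], [0.0, 0.0, 0.0, 1.0]] [[332.9, 0.0, 319.3], [0.0, 332.9, 235.7], [0.0, 0.0, 1.0]]
t 2.7 at [ 0.5062 -0.1903  0.3632] d [0.4971 0.0176 0.0854] [ 0.0044 -0.0016  0.0804]
```

View pics/w1.png

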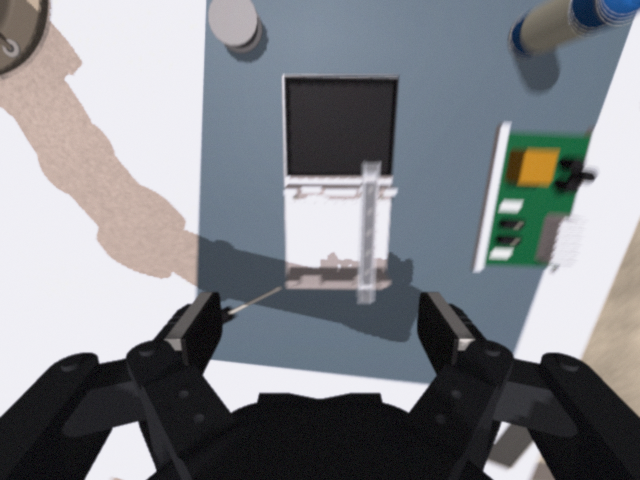

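```bash
python3 - <<'E'
from h import *
s,d=wrist();np.savez("w2.npz",**{k:d[k] for k in("R","t","intrinsics","color")})
print(s["time"],s["eef_pos"],s["joint_velocities"].round(3))
im=d["color"]; g=im.max(2)
# tray rim: networks
for n in("tray","lane_tube","stand"):
    for r in cams.regions_of(n,"wrist")[:2]:
        ys,xs=np.nonzero(r["pixels"]); rc=cv2.minAreaRect(np.c_[xs,ys].astype(np.float32)); z={"tray":.028,"lane_tube":.0655,"stand":.006}[n]
        P=unproj(d,cv2.boxPoints(rc),z)[:,:2]; print(n,round(r["p"],2),P.round(4).tolist(),P.mean(0).round(4))
x0,y0,a=.528,-.203,np.radians(98)
def W(x,y,z): 
    c,q=np.cos(a),np.sin(a); return [x0+c*x-q*y,y0+q*x+c*y,z]
S=4
big=cv2.resize(im,None,fx=S,fy=S,interpolation=cv2.INTER_CUBIC)[:,:,::-1].copy()
def poly(pts,col):
    p=((proj(d,np.array([W(*q) for q in pts]))+.5)*S).astype(np.int32); cv2.polylines(big,[p],True,col,1)
poly([(25,-75,28),(155,-75,28),(155,75,28),(25,75,28)] if 0 else [(.025,-.075,.028),(.155,-.075,.028),(.155,.075,.028),(.025,.075,.028)],(0,255,0))
poly([(-.16,-.08,.006),(.16,-.08,.006),(.16,.08,.006),(-.16,.08,.006)],(0,0,255))
for bx in(-.125,.008):
    poly([(bx-.004,.02,.06),(bx+.004,.02,.06),(bx+.004,-.02,.06),(bx-.004,-.02,.06)],(255,0,255))
    poly([(bx-.004,.026,.04),(bx+.004,.026,.04),(bx+.004,.054,.04),(bx-.004,.054,.04)],(0,255,255))
uv=proj(d,[W(0,0,.03)])[0]*S
big=big[max(0,int(uv[1]-540)):int(uv[1]+560),max(0,int(uv[0]-330)):int(uv[0]+330)]
big=cv2.resize(big,None,fx=.54,fy=.54,interpolation=cv2.INTER_AREA) if big.shape[0]>600 else big
print(big.shape);cv2.imwrite("pics/w2.png",big)
E
```

```text
2.7 [ 0.50624263 -0.19033739  0.3632171 ] [ 0.028 -0.027  0.012  0.041 -0.035 -0.037 -0.043]
tray 0.9 [[0.4618, -0.3615], [0.4327, -0.058], [0.5816, -0.0376], [0.6402, -0.3387]] [ 0.5291 -0.1989]
lane_tube 0.62 [[0.5754, -0.3499], [0.549, -0.1513], [0.5714, -0.149], [0.6007, -0.3475]] [ 0.5741 -0.2494]
lane_tube 0.24 [[0.672, 0.0326], [0.8171, 0.1066], [0.8584, 0.0628], [0.7091, -0.0156]] [0.7642 0.0466]
stand 0.95 [[0.4621, -0.3725], [0.4302, -0.0563], [0.5847, -0.0345], [0.6471, -0.348]] [ 0.531  -0.2028]
(594, 356, 3)
```

View pics/w2.png

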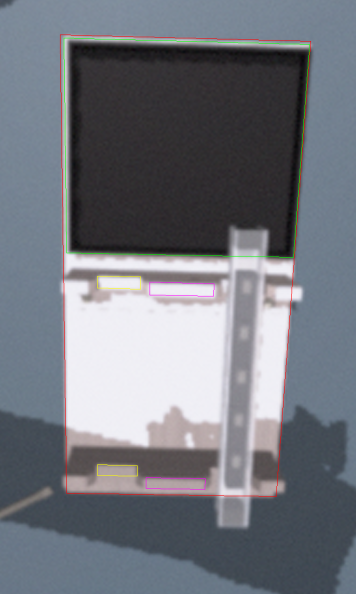

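The overlay fits the stand to about 1–2 mm: tray rim on the green line, notch between the left tabs at px 88–150. That puts the lane at about (0.4965, -0.2665), heading 98°. Next I'll look at the tube from near.

>>> move_arm(
  deltas=[
    [0.02,0.0007,0.0043,0,0,0.004,1],
    [0.075,0.0026,0.0128,0,0,0.012,1],
    [0.15,0.005,0.0256,0,0,0.024,1],
    [0.225,0.008,0.038,0,0,0.036,1],
    [0.3,0.0106,0.051,0,0,0.048,1],
    [0.365,0.0129,0.065,0,0,0.06,1],
    [0.42,0.0148,0.075,0,0,0.07,1],
    [0.46,0.0165,0.085,0,0,0.077,1],
    [0.485,0.0176,0.0854,0,0,0.08,1],
    [0.497,0.0176,0.0854,0,0,0.08,1],
  ],
)

```text
time: 4.15
eef_pos: [0.4607, 0.1713, 0.2959]
ee_rot: [-0.0, 0.7, 0.714, -0.0]
contact_force: [0.1, 0.1, -0.0]
grip_width: 0.0852
grasp_force: 0.0
```

```bash
python3 - <<'E'
from h import *
cams.read_camera("top");s,d=wrist()
print(s["time"],s["eef_pos"],s["joint_velocities"].round(3))
x0,y0,a=.461,.223,np.radians(92.3)
for r in cams.regions_of("tube","wrist")[:3]:
    ys,xs=np.nonzero(r["pixels"]); rc=cv2.minAreaRect(np.c_[xs,ys].astype(np.float32))
    P=unproj(d,cv2.boxPoints(rc),.0255)[:,:2]; print(round(r["p"],2),P.round(4).tolist(),P.mean(0).round(4))
def W(x,y,z):
    c,q=np.cos(a),np.sin(a); return [x0+c*x-q*y,y0+q*x+c*y,z]
S=3
big=cv2.resize(d["color"],None,fx=S,fy=S,interpolation=cv2.INTER_CUBIC)[:,:,::-1].copy()
for z,col in((.0255,(0,255,0)),(0,(0,0,255))):
    p=((proj(d,np.array([W(*q,z) for q in((-.11,-.01),(.11,-.01),(.11,.01),(-.11,.01))]))+.5)*S).astype(np.int32); cv2.polylines(big,[p],True,col,1)
u,v=(proj(d,[W(0,0,.013)])[0]*S).astype(int)
b=big[max(0,v-400):v+400,max(0,u-200):u+200]; print(b.shape,u,v)
cv2.imwrite("pics/w3.png",cv2.resize(b,None,fx=.74,fy=.74,interpolation=cv2.INTER_AREA))
E
```

```text
4.2 [0.46068771 0.17199808 0.2960533 ] [ 0.02  -0.008  0.013 -0.    -0.003  0.002  0.04 ]
0.91 [[0.4483, 0.3298], [0.4676, 0.3306], [0.4795, 0.1121], [0.457, 0.111]] [0.4631 0.2209]
0.9 [[0.1832, 0.3094], [0.1919, 0.3297], [0.4106, 0.2882], [0.4051, 0.2665]] [0.2977 0.2984]
(800, 400, 3) 959 463
```

View pics/w3.png

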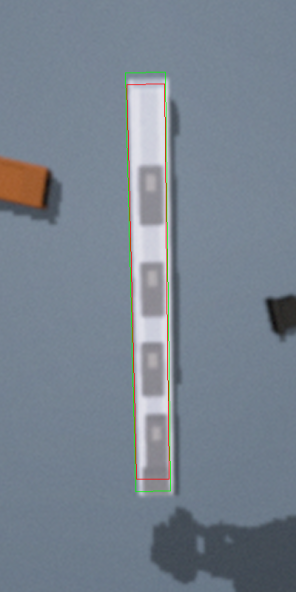

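The near view shows the mouth at the top (147,78), four relays down the tube, and the stopper at the bottom (155,485). The tube centre is about (0.4625, 0.221), heading 92.7°. The brown tube's end at (20,180) and the loose stopper at (285,315) are clear of the fingers. I'll grip 10 mm behind the centre.

```bash
python3 -c "
from h import *
plan([.463,.211,.06],92.7)
plan([.463,.211,.0035],92.7)"
```

```text
t 4.3 at [0.4614 0.1702 0.2962] d [0.0545 0.0032 0.3148] [-0.0001  0.0003 -0.0186]
t 4.3 at [0.4614 0.1702 0.2962] d [0.0545 0.0032 0.3902] [-0.0001  0.0003 -0.0186]
```

>>> move_arm(
  deltas=[
    [0.006,0.0003,0.02,0,0,-0.002,1],
    [0.012,0.0006,0.06,0,0,-0.004,1],
    [0.02,0.001,0.11,0,0,-0.008,1],
    [0.03,0.0015,0.17,0,0,-0.01,1],
    [0.038,0.002,0.22,0,0,-0.013,1],
    [0.045,0.0025,0.26,0,0,-0.016,1],
    [0.05,0.003,0.29,0,0,-0.0186,1],
    [0.0545,0.0032,0.31,0,0,-0.0186,1],
    [0.0545,0.0032,0.3148,0,0,-0.0186,1],
    [0.0545,0.0032,0.3148,0,0,-0.0186,1],
  ],
)

```text
time: 5.55
eef_pos: [0.4633, 0.2116, 0.0603]
ee_rot: [0.0, 0.69, 0.724, 0.0]
contact_force: [-1.2, 0.3, 0.3]
grip_width: 0.0854
grasp_force: 0.0
```

```bash
python3 - <<'E'
from h import *
s,d=wrist(); print(s["time"],s["eef_pos"])
for r in cams.regions_of("tube","wrist")[:1]:
    ys,xs=np.nonzero(r["pixels"]); rc=cv2.minAreaRect(np.c_[xs,ys].astype(np.float32))
    P=unproj(d,cv2.boxPoints(rc),.0255)[:,:2]; print(round(r["p"],2),P.round(4).tolist(),P.mean(0).round(4))
plan([.463,.211,.0035],92.7)
E
```

```text
5.55 [0.46327914 0.21157812 0.06034638]
0.73 [[0.2964, 0.2886], [0.3058, 0.308], [0.415, 0.2873], [0.409, 0.2663]] [0.3565 0.2876]
t 5.65 at [0.4637 0.2117 0.0609] d [-0.001  -0.0011  0.0765] [ 0.0009 -0.0002  0.0002]
```

>>> move_arm(
  deltas=[
    [0,0,0.015,0,0,0,1],
    [0,0,0.035,0,0,0,1],
    [0,0,0.055,0,0,0,1],
    [0,0,0.07,0,0,0,1],
    [0,0,0.0755,0,0,0,1],
    [0,0,0.0755,0,0,0,0],
    [0,0,0.0755,0,0,0,-0.2],
    [0,0,0.0755,0,0,0,-0.4],
    [0,0,0.0755,0,0,0,-0.5],
    [0,0,0.0755,0,0,0,-1],
  ],
  squeeze=40,
)

```text
time: 6.9
eef_pos: [0.4633, 0.2118, 0.0039]
ee_rot: [0.0, 0.69, 0.724, 0.0]
contact_force: [-1.6, -1.8, 4.1]
grip_width: 0.0191
grasp_force: 40.2
```

>>> move_arm(
  deltas=[
    [0,0,0,0,0,0,-1],
    [0,0,0,0,0,0,-1],
    [0,0,0,0,0,0,-1],
    [0,0,-0.002,0,0,0,-1],
    [0,0,-0.005,0,0,0,-1],
    [0,0,-0.01,0,0,0,-1],
    [0,0,-0.018,0,0,0,-1],
    [0,0,-0.028,0,0,0,-1],
    [0,0,-0.036,0,0,0,-1],
    [0,0,-0.04,0,0,0,-1],
  ],
)

```text
time: 8.15
eef_pos: [0.4633, 0.2118, 0.0341]
ee_rot: [0.0, 0.69, 0.724, 0.0]
contact_force: [0.9, -0.2, -1.6]
grip_width: 0.0192
grasp_force: 39.5
```

```bash
python3 - <<'E'
from h import *
s,d=wrist(); print(s["time"],s["eef_pos"],s["grip_width"],s["grasp_force"],s["contact_force"])
cv2.imwrite("pics/w4.png",d["color"][:,:,::-1])
# lane grip point at z, approach level, mouth over tray
plan([.463,.211,.13],92.7); plan([.4965,-.265,.16],98)
E
```

```text
8.15 [0.46334237 0.21177769 0.03411266] 0.01922579668315319 39.49375882744789 [ 0.90933948 -0.2489703  -1.62306103]
t 8.2 at [0.4634 0.2118 0.0342] d [-0.0011 -0.0005 -0.1277] [ 0.0006 -0.0002  0.0004]
t 8.2 at [0.4634 0.2118 0.0342] d [-0.6371  0.0139 -0.1679] [ 0.0006 -0.0002 -0.0612]
```

View pics/w4.png

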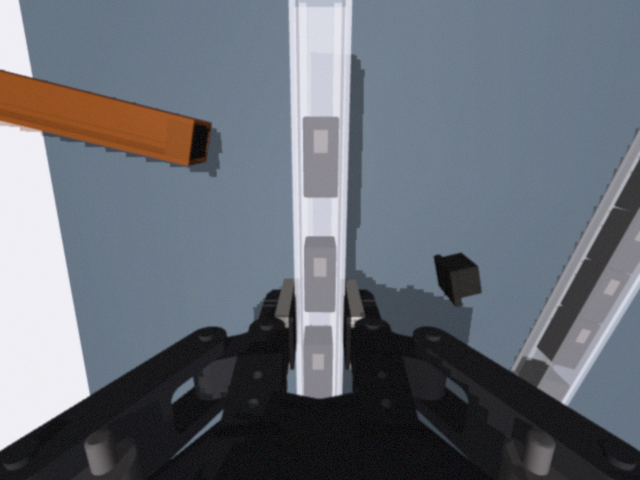

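The tube is held, but its mouth sits just above the top edge of this view; relay 1 shows at (320,155). I'll set the tube down and regrip 20 mm nearer the mouth, so the wrist camera sees the mouth.

>>> move_arm(
  deltas=[
    [0,0,0.008,0,0,0,-1],
    [0,0,0.02,0,0,0,-1],
    [0,0,0.03,0,0,0,-1],
    [0,0,0.037,0,0,0,-1],
    [0,0,0.04,0,0,0,-1],
    [0,0,0.04,0,0,0,-1],
    [0,0,0.04,0,0,0,-0.3],
    [0,0,0.04,0,0,0,-0.1],
    [0,0,0.04,0,0,0,-0.1],
    [0,0,0.04,0,0,0,-0.1],
  ],
)

```text
time: 9.45
eef_pos: [0.4631, 0.2117, 0.0035]
ee_rot: [-0.0, 0.69, 0.724, 0.0]
contact_force: [0.3, -0.3, 0.1]
grip_width: 0.0386
grasp_force: 0.0
```

>>> move_arm(
  deltas=[
    [0.006,0,0,0,0,0,-0.1],
    [0.013,0,0,0,0,0,-0.1],
    [0.02,0,0,0,0,0,-0.1],
    [0.025,0,0,0,0,0,-0.1],
    [0.027,0,0,0,0,0,-0.1],
    [0.027,0,0,0,0,0,-0.1],
    [0.027,0,0,0,0,0,-0.3],
    [0.027,0,0,0,0,0,-0.5],
    [0.027,0,0,0,0,0,-1],
    [0.027,0,0,0,0,0,-1],
  ],
  squeeze=40,
)

```text
time: 10.7
eef_pos: [0.4623, 0.2318, 0.0036]
ee_rot: [0.0, 0.69, 0.724, 0.0]
contact_force: [-0.1, -0.4, 2.1]
grip_width: 0.0194
grasp_force: 39.8
```

>>> move_arm(
  deltas=[
    [0,0,0,0,0,0,-1],
    [0,0,-0.002,0,0,0,-1],
    [0,0,-0.006,0,0,0,-1],
    [0,0,-0.014,0,0,0,-1],
    [0,0,-0.03,0,0,0,-1],
    [0,0,-0.055,0,0,0,-1],
    [0,0,-0.085,0,0,0,-1],
    [0,0,-0.11,0,0,0,-1],
    [0,0,-0.125,0,0,0,-1],
    [0,0,-0.13,0,0,0,-1],
  ],
)

```text
time: 11.95
eef_pos: [0.4624, 0.232, 0.1019]
ee_rot: [0.0, 0.69, 0.724, 0.001]
contact_force: [-0.2, 0.0, -2.2]
grip_width: 0.0194
grasp_force: 39.3
```

```bash
python3 - <<'E'
from h import *
s,d=wrist(); print(s["time"],s["eef_pos"],s["grip_width"],s["grasp_force"],s["contact_force"])
cv2.imwrite("pics/w5.png",d["color"][:300,200:440,::-1])
a=np.radians(98);u=np.array([np.cos(a),np.sin(a)])
print(np.array([.4965,-.2665])+.022*u)
plan(np.r_[np.array([.4965,-.2665])+.050*u,.17],98)
E
```

```text
11.95 [0.46244924 0.23197388 0.1018753 ] 0.019418633844837052 39.31110352277756 [-0.24464115  0.01077789 -2.1727787 ]
[ 0.49343819 -0.2447141 ]
t 12.0 at [0.4623 0.2319 0.1017] d [-0.5996  0.0077 -0.0911] [ 0.0005 -0.0001 -0.0613]
```

View pics/w5.png

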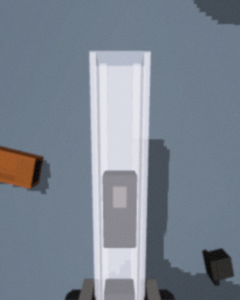

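Held well. The mouth edge is now in view at image row ~51, columns 289–350, with relay 1's front at row ~170. I'll carry it level and gently to over the tray.

>>> move_arm(
  deltas=[
    [-0.005,0,-0.004,0,0,0,-1],
    [-0.017,0,-0.01,0,0,0,-1],
    [-0.037,0.001,-0.018,0,0,0,-1],
    [-0.065,0.001,-0.027,0,0,0,-1],
    [-0.101,0.002,-0.036,0,0,0,-1],
    [-0.143,0.002,-0.044,0,0,0,-1],
    [-0.188,0.003,-0.05,0,0,0,-1],
    [-0.233,0.003,-0.055,0,0,0,-1],
    [-0.278,0.004,-0.058,0,0,0,-1],
    [-0.323,0.004,-0.06,0,0,0,-1],
  ],
)

```text
time: 13.25
eef_pos: [0.4764, -0.0122, 0.1463]
ee_rot: [0.0, 0.69, 0.723, -0.0]
contact_force: [1.0, 0.6, -1.0]
grip_width: 0.0193
grasp_force: 39.3
```

>>> move_arm(
  deltas=[
    [-0.045,0,-0.003,0,0,-0.003,-1],
    [-0.089,0.001,-0.007,0,0,-0.009,-1],
    [-0.13,0.001,-0.012,0,0,-0.016,-1],
    [-0.167,0.002,-0.017,0,0,-0.024,-1],
    [-0.199,0.002,-0.022,0,0,-0.033,-1],
    [-0.226,0.003,-0.026,0,0,-0.042,-1],
    [-0.248,0.003,-0.029,0,0,-0.05,-1],
    [-0.263,0.004,-0.031,0,0,-0.056,-1],
    [-0.272,0.004,-0.031,0,0,-0.06,-1],
    [-0.277,0.004,-0.031,0,0,-0.061,-1],
  ],
)

```text
time: 14.5
eef_pos: [0.4894, -0.2173, 0.1692]
ee_rot: [-0.0, 0.656, 0.755, 0.0]
contact_force: [-0.5, -0.8, -1.6]
grip_width: 0.0193
grasp_force: 39.3
```

```bash
cat >> h.py <<'E'
def tubeprof():
    """rows along the tube's middle in the wrist picture, as tool-x (mm) on plane tool z=-0.017 (relay top)"""
    s=env.get_state(); d=cams.read_camera("wrist"); g=d["color"].astype(float).mean(2)
    T=d["tool_from_camera"]; C=np.linalg.inv(T)
    xs=np.arange(40,118,1.)/1000
    P=np.c_[xs,0*xs,np.full_like(xs,-.015),np.ones_like(xs)]@C.T; p=P[:,:3]@d["intrinsics"].T; uv=p[:,:2]/p[:,2:]
    v=[g[int(round(b)),int(round(a))-3:int(round(a))+4].mean() if 0<=b<480 else -1 for a,b in uv]
    return s,d,xs*1000,np.array(v),uv
def tilt(s):
    return np.degrees(np.arcsin(-rot(s["ee_rot"]).apply([1,0,0])[2]))
E
python3 - <<'E'
from h import *
s,d,xs,v,uv=tubeprof(); print(s["time"],s["eef_pos"],tilt(s),s["qpos"].round(2))
cv2.imwrite("pics/w6.png",d["color"][:300,200:440,::-1])
print([(int(x),int(a),int(q[1])) for x,a,q in zip(xs,v,uv)])
E
```

```text
14.5 [ 0.48943744 -0.21734826  0.16918676] -0.01653684914355506 [ 0.81  0.39 -0.62  1.92  0.28  0.92  0.19]
[(40, 137, 220), (41, 139, 218), (42, 138, 215), (43, 139, 213), (44, 140, 210), (45, 146, 208), (46, 171, 205), (47, 174, 202), (48, 174, 200), (49, 174, 197), (50, 174, 195), (51, 174, 192), (52, 175, 190), (53, 171, 187), (54, 145, 184), (55, 140, 182), (56, 140, 179), (57, 141, 176), (58, 133, 174), (59, 133, 171), (60, 191, 168), (61, 201, 166), (62, 201, 163), (63, 201, 160), (64, 201, 157), (65, 201, 155), (66, 200, 152), (67, 201, 149), (68, 201, 146), (69, 201, 143), (70, 201, 140), (71, 201, 138), (72, 202, 135), (73, 202, 132), (74, 202, 129), (75, 202, 126), (76, 202, 123), (77, 202, 120), (78, 202, 117), (79, 202, 114), (80, 202, 111), (81, 201, 108), (82, 201, 105), (83, 202, 102), (84, 202, 99), (85, 202, 96), (86, 202, 93), (87, 202, 90), (88, 202, 87), (89, 203, 84), (90, 201, 81), (91, 202, 78), (92, 203, 75), (93, 203, 71), (94, 202, 68), (95, 194, 65), (96, 152, 62), (97, 152, 59), (98, 153, 55), (99, 152, 52), (100, 67, 49), (101, 55, 46), (102, 53, 42), (103, 54, 39), (104, 54, 36), (105, 55, 32), (106, 34, 29), (107, 30, 26), (108, 30, 22), (109, 8, 19), (110, 8, 15), (111, 50, 12), (112, 73, 8), (113, 135, 5), (114, 134, 1), (115, -1, -1), (116, -1, -5), (117, -1, -8)]
```

```bash
cat >> h.py <<'E'
def xat(d,v,z):
    """tool x (mm) of wrist-picture row v at tool height z, on the middle line"""
    T=d["tool_from_camera"];r=T[:3,:3]@np.linalg.solve(d["intrinsics"],[320,v,1]);return 1000*(T[0,3]+r[0]*(z-T[2,3])/r[2])
E
python3 - <<'E'
from h import *
s,d,xs,v,uv=tubeprof(); print(s["time"],s["eef_pos"])
print("roof",xat(d,50,-.022),"floor",xat(d,63.5,-.0025),xat(d,63.5,.0035),"relay front",xat(d,170,-.0185),"back",xat(d,206,0))
g=d["color"].astype(float).mean(2)[:,317:324].mean(1);print([int(x) for x in g[40:72]]);print([int(x) for x in g[160:290]])
plan([.4965-.0070,-.2665+.0495,.17],98,8);plan([.4965-.0070,-.2665+.0495,.17],98,13)
E
```

```text
14.55 [ 0.48948077 -0.21770408  0.1691696 ]
roof 98.24585326247552 floor 98.0571973099509 99.20830178531571 relay front 59.86367189798719 back 42.798128780849936
[54, 54, 55, 53, 54, 54, 54, 53, 55, 66, 101, 137, 150, 152, 152, 152, 152, 153, 153, 152, 152, 153, 152, 152, 157, 175, 194, 202, 202, 202, 203, 201]
[201, 201, 201, 201, 199, 200, 201, 200, 200, 190, 157, 133, 129, 129, 132, 136, 138, 140, 140, 139, 139, 140, 140, 139, 140, 145, 159, 171, 174, 174, 175, 175, 174, 175, 175, 175, 175, 174, 174, 175, 174, 175, 174, 175, 174, 175, 171, 161, 146, 140, 138, 138, 139, 139, 139, 139, 139, 139, 139, 138, 138, 138, 138, 138, 138, 138, 138, 138, 138, 138, 138, 138, 137, 137, 138, 138, 139, 138, 138, 138, 137, 138, 137, 136, 137, 138, 144, 179, 226, 239, 240, 241, 241, 240, 240, 240, 240, 241, 240, 241, 240, 241, 240, 241, 241, 240, 240, 238, 234, 230, 228, 228, 228, 228, 228, 229, 228, 223, 195, 153, 132, 129, 128, 128, 128, 128, 128, 129, 129, 128]
t 14.6 at [ 0.4895 -0.2173  0.1692] d [ 0.0004  0.     -0.0011] [-0.0002 -0.0932 -0.0001]
t 14.6 at [ 0.4895 -0.2173  0.1692] d [ 0.0004  0.     -0.0011] [-2.000e-04 -1.514e-01 -1.000e-04]
```

```bash
cat >> h.py <<'E'
def edges():
    s=env.get_state(); d=cams.read_camera("wrist"); g=d["color"].astype(float).mean(2)[:290,316:325].mean(1)
    D=g[2:]-g[:-2]; out=[]
    for i in range(1,len(D)-1):
        if abs(D[i])>15 and abs(D[i])>=abs(D[i-1]) and abs(D[i])>abs(D[i+1]): out.append((i+1,round(float(xat(d,i+1.,-.0185)-98.2),1),int(D[i])))
    print("t",round(s["time"],2),"tilt",round(float(tilt(s)),2),"grip",round(float(s["grip_width"]),4),"(row, mm ahead of mouth, step):",out)
    return s,d
E
python3 -c "
from h import *
edges()"
```

```text
t 14.6 tilt -0.01 grip 0.0194 (row, mm ahead of mouth, step): [(8, 12.9, -53), (13, 11.5, -31), (21, 9.2, 16), (30, 6.7, 17), (50, 0.8, 70), (65, -3.7, 37), (170, -38.3, -57), (186, -44.2, 25), (207, -52.1, -25), (247, -67.9, 82), (278, -81.0, -71)]
```

>>> move_arm(
  deltas=[
    [0,0,0,0,-0.002,0,-1],
    [0,0,0,0,-0.007,0,-1],
    [0,0,0,0,-0.015,0,-1],
    [0,0,0,0,-0.027,0,-1],
    [0,0,0,0,-0.041,0,-1],
    [0,0,0,0,-0.055,0,-1],
    [0,0,0,0,-0.069,0,-1],
    [0,0,0,0,-0.081,0,-1],
    [0,0,0,0,-0.09,0,-1],
    [0,0,0,0,-0.095,0,-1],
  ],
)

```text
time: 15.9
eef_pos: [0.4897, -0.2171, 0.1693]
ee_rot: [0.054, 0.654, 0.753, -0.047]
contact_force: [0.1, 1.4, -1.2]
grip_width: 0.0193
grasp_force: 39.3
```

>>> move_arm(
  deltas=[
    [0,0,0,0,-0.001,0,-1],
    [0,0,0,0,-0.004,0,-1],
    [0,0,0,0,-0.009,0,-1],
    [0,0,0,0,-0.016,0,-1],
    [0,0,0,0,-0.024,0,-1],
    [0,0,0,0,-0.032,0,-1],
    [0,0,0,0,-0.039,0,-1],
    [0,0,0,0,-0.044,0,-1],
    [0,0,0,0,-0.047,0,-1],
    [0,0,0,0,-0.048,0,-1],
  ],
)

```text
time: 17.15
eef_pos: [0.4896, -0.2173, 0.1693]
ee_rot: [0.081, 0.652, 0.75, -0.07]
contact_force: [0.2, 0.2, -0.9]
grip_width: 0.019
grasp_force: 39.3
```

```bash
python3 -c "
from h import *
s,d=edges();print(s['eef_pos'],rot(s['ee_rot']).apply([.0982,0,-.0092])+s['eef_pos'])"
```

```text
t 17.15 tilt 12.3 grip 0.019 (row, mm ahead of mouth, step): [(50, 1.0, 72), (65, -3.5, 40), (149, -30.7, 25), (158, -33.8, -17), (170, -38.1, -70), (186, -43.9, 24), (207, -51.8, -25), (247, -67.6, 68), (278, -80.7, -69)]
[ 0.48964063 -0.21727573  0.16927747] [ 0.47602725 -0.12032099  0.15734711]
```

>>> move_arm(
  deltas=[
    [0,0,0,0,-0.001,0,-1],
    [0,0,0,0,-0.003,0,-1],
    [0,0,0,0,-0.006,0,-1],
    [0,0,0,0,-0.01,0,-1],
    [0,0,0,0,-0.014,0,-1],
    [0,0,0,0,-0.017,0,-1],
    [0,0,0,0,-0.019,0,-1],
    [0,0,0,0,-0.02,0,-1],
    [0,0,0,0,-0.02,0,-1],
    [0,0,0,0,-0.02,0,-1],
  ],
)

```text
time: 18.45
eef_pos: [0.4897, -0.2174, 0.1693]
ee_rot: [0.092, 0.651, 0.749, -0.08]
contact_force: [-0.1, -0.5, -1.3]
grip_width: 0.0193
grasp_force: 39.3
```

```bash
python3 -c "
from h import *
edges()"
```

```text
t 18.45 tilt 14.01 grip 0.0193 (row, mm ahead of mouth, step): [(50, 1.0, 74), (65, -3.5, 39), (144, -28.9, 26), (165, -36.3, 16), (170, -38.1, -93), (186, -43.9, 25), (207, -51.8, -25), (247, -67.6, 69), (278, -80.7, -60)]
```

>>> move_arm(
  deltas=[
    [0,0,0,0,-0.001,0,-1],
    [0,0,0,0,-0.003,0,-1],
    [0,0,0,0,-0.006,0,-1],
    [0,0,0,0,-0.009,0,-1],
    [0,0,0,0,-0.012,0,-1],
    [0,0,0,0,-0.014,0,-1],
    [0,0,0,0,-0.015,0,-1],
    [0,0,0,0,-0.015,0,-1],
    [0,0,0,0,-0.015,0,-1],
    [0,0,0,0,-0.015,0,-1],
  ],
)

```text
time: 19.75
eef_pos: [0.4896, -0.2173, 0.1693]
ee_rot: [0.1, 0.65, 0.748, -0.087]
contact_force: [0.7, -0.0, -0.8]
grip_width: 0.0191
grasp_force: 39.3
```

```bash
python3 -c "
from h import *
edges()"
```

```text
t 19.75 tilt 15.3 grip 0.0191 (row, mm ahead of mouth, step): [(50, 1.0, 73), (65, -3.4, 39), (140, -27.6, 28), (162, -35.2, 16), (170, -38.0, -86), (186, -43.9, 27), (207, -51.7, -26), (247, -67.6, 67), (278, -80.6, -58)]
```

>>> move_arm(
  deltas=[
    [0,0,0,0,-0.001,0,-1],
    [0,0,0,0,-0.003,0,-1],
    [0,0,0,0,-0.006,0,-1],
    [0,0,0,0,-0.009,0,-1],
    [0,0,0,0,-0.012,0,-1],
    [0,0,0,0,-0.014,0,-1],
    [0,0,0,0,-0.015,0,-1],
    [0,0,0,0,-0.015,0,-1],
    [0,0,0,0,-0.015,0,-1],
    [0,0,0,0,-0.015,0,-1],
  ],
)

```text
time: 21.05
eef_pos: [0.4897, -0.2173, 0.1693]
ee_rot: [0.109, 0.649, 0.747, -0.095]
contact_force: [0.5, 0.2, -2.5]
grip_width: 0.0193
grasp_force: 39.3
```

```bash
python3 -c "
from h import *
edges()"
```

```text
t 21.05 tilt 16.59 grip 0.0193 (row, mm ahead of mouth, step): [(50, 1.1, 74), (65, -3.4, 39), (136, -26.2, 29), (158, -33.8, 16), (169, -37.7, -77), (185, -43.5, 26), (207, -51.7, -23), (247, -67.5, 68), (278, -80.6, -60)]
```

>>> move_arm(
  deltas=[
    [0,0,0,0,-0.001,0,-1],
    [0,0,0,0,-0.002,0,-1],
    [0,0,0,0,-0.004,0,-1],
    [0,0,0,0,-0.006,0,-1],
    [0,0,0,0,-0.008,0,-1],
    [0,0,0,0,-0.009,0,-1],
    [0,0,0,0,-0.01,0,-1],
    [0,0,0,0,-0.01,0,-1],
    [0,0,0,0,-0.01,0,-1],
    [0,0,0,0,-0.01,0,-1],
  ],
)

```text
time: 22.35
eef_pos: [0.4896, -0.2173, 0.1693]
ee_rot: [0.114, 0.649, 0.746, -0.1]
contact_force: [-0.8, 0.4, 0.1]
grip_width: 0.0193
grasp_force: 39.3
```

```bash
python3 -c "
from h import *
edges()"
```

```text
t 22.35 tilt 17.45 grip 0.0193 (row, mm ahead of mouth, step): [(50, 1.1, 74), (65, -3.4, 40), (134, -25.5, 31), (156, -33.0, 16), (168, -37.3, -85), (184, -43.1, 25), (205, -50.9, -24), (246, -67.1, 67), (278, -80.6, -66)]
```

Relay 1 has begun to creep at about 17°. I'll add a little.

>>> move_arm(
  deltas=[
    [0,0,0,0,-0.001,0,-1],
    [0,0,0,0,-0.002,0,-1],
    [0,0,0,0,-0.004,0,-1],
    [0,0,0,0,-0.007,0,-1],
    [0,0,0,0,-0.009,0,-1],
    [0,0,0,0,-0.011,0,-1],
    [0,0,0,0,-0.012,0,-1],
    [0,0,0,0,-0.012,0,-1],
    [0,0,0,0,-0.012,0,-1],
    [0,0,0,0,-0.012,0,-1],
  ],
)

```text
time: 23.65
eef_pos: [0.4897, -0.2173, 0.1693]
ee_rot: [0.121, 0.648, 0.745, -0.105]
contact_force: [0.2, 0.2, -1.7]
grip_width: 0.0188
grasp_force: 39.3
```

```bash
python3 -c "
from h import *
edges()"
```

```text
t 23.65 tilt 18.48 grip 0.0188 (row, mm ahead of mouth, step): [(50, 1.1, 74), (65, -3.4, 40), (131, -24.4, 30), (153, -32.0, 15), (166, -36.5, -86), (181, -42.0, 24), (202, -49.8, -23), (243, -65.9, 68), (278, -80.6, -68)]
```

>>> move_arm(
  deltas=[
    [0,0,0,0,-0.001,0,-1],
    [0,0,0,0,-0.003,0,-1],
    [0,0,0,0,-0.006,0,-1],
    [0,0,0,0,-0.009,0,-1],
    [0,0,0,0,-0.012,0,-1],
    [0,0,0,0,-0.014,0,-1],
    [0,0,0,0,-0.015,0,-1],
    [0,0,0,0,-0.015,0,-1],
    [0,0,0,0,-0.015,0,-1],
    [0,0,0,0,-0.015,0,-1],
  ],
)

```text
time: 24.95
eef_pos: [0.4896, -0.2173, 0.1693]
ee_rot: [0.13, 0.646, 0.743, -0.113]
contact_force: [0.9, -0.2, -0.7]
grip_width: 0.0191
grasp_force: 39.3
```

```bash
python3 -c "
from h import *
edges()"
```

```text
t 24.95 tilt 19.77 grip 0.0191 (row, mm ahead of mouth, step): [(50, 1.1, 74), (65, -3.4, 40), (127, -23.1, 31), (140, -27.5, -58), (153, -31.9, 23), (176, -40.1, -24), (219, -56.3, 65), (269, -76.7, -72)]
```

>>> move_arm(
  deltas=[
    [0,0,0,0,0,0,-1],
    [0,0,0,0,0,0,-1],
    [0,0,0,0,0.001,0,-1],
    [0,0,0,0,0.003,0,-1],
    [0,0,0,0,0.006,0,-1],
    [0,0,0,0,0.009,0,-1],
    [0,0,0,0,0.012,0,-1],
    [0,0,0,0,0.014,0,-1],
    [0,0,0,0,0.015,0,-1],
    [0,0,0,0,0.015,0,-1],
  ],
)

```text
time: 26.25
eef_pos: [0.4897, -0.2173, 0.1693]
ee_rot: [0.121, 0.648, 0.745, -0.105]
contact_force: [-0.6, 0.4, -1.0]
grip_width: 0.0193
grasp_force: 39.3
```

```bash
python3 -c "
from h import *
edges()"
```

```text
t 26.25 tilt 18.48 grip 0.0193 (row, mm ahead of mouth, step): [(50, 1.1, 74), (65, -3.4, 39), (78, -7.4, -42), (92, -11.7, 25), (117, -19.8, -26), (164, -35.8, 83), (244, -66.3, -69), (267, -75.8, 25), (285, -83.6, -23)]
```

>>> move_arm(
  deltas=[
    [0,0,0,0,0,0,-1],
    [0,0,0,0,0,0,-1],
    [0,0,0,0,0.001,0,-1],
    [0,0,0,0,0.003,0,-1],
    [0,0,0,0,0.005,0,-1],
    [0,0,0,0,0.007,0,-1],
    [0,0,0,0,0.009,0,-1],
    [0,0,0,0,0.011,0,-1],
    [0,0,0,0,0.012,0,-1],
    [0,0,0,0,0.012,0,-1],
  ],
)

```text
time: 27.55
eef_pos: [0.4896, -0.2173, 0.1693]
ee_rot: [0.114, 0.649, 0.746, -0.1]
contact_force: [-0.5, -0.2, -0.6]
grip_width: 0.0191
grasp_force: 39.3
```

```bash
python3 -c "
from h import *
s,d=edges();cv2.imwrite('pics/w7.png',d['color'][:300,200:440,::-1])"
```

```text
t 27.55 tilt 17.45 grip 0.0191 (row, mm ahead of mouth, step): [(50, 1.1, 73), (65, -3.4, 38), (68, -4.3, -46), (82, -8.6, 25), (107, -16.5, -26), (155, -32.7, 81), (244, -66.3, -69), (267, -75.9, 24), (285, -83.6, -25)]
```

>>> move_arm(
  deltas=[
    [0,0,0,0,-0.002,0,-1],
    [0,0,0,0,-0.005,0,-1],
    [0,0,0,0,-0.009,0,-1],
    [0,0,0,0,-0.012,0,-1],
    [0,0,0,0,-0.014,0,-1],
    [0,0,0,0,-0.015,0,-1],
    [0,0,0,0,-0.015,0,-1],
    [0,0,0,0,-0.015,0,-1],
    [0,0,0,0,-0.015,0,-1],
    [0,0,0,0,-0.015,0,-1],
  ],
)

```text
time: 28.85
eef_pos: [0.4896, -0.2173, 0.1693]
ee_rot: [0.123, 0.647, 0.745, -0.107]
contact_force: [-0.2, 0.1, -2.0]
grip_width: 0.0189
grasp_force: 39.3
```

```bash
python3 -c "
from h import *
s,d=edges()"
```

```text
t 28.85 tilt 18.74 grip 0.0189 (row, mm ahead of mouth, step): [(50, 1.1, 75), (69, -4.6, 24), (95, -12.7, -25), (144, -28.9, 62), (152, -31.6, 16), (244, -66.3, -75), (266, -75.4, 24), (285, -83.6, -24)]
```

>>> move_arm(
  deltas=[
    [0,0,0,0,0,0,-1],
    [0,0,0,0,0,0,-1],
    [0,0,0,0,0,0,-1],
    [0,0,0,0,0,0,-1],
    [0,0,0,0,0.001,0,-1],
    [0,0,0,0,0.003,0,-1],
    [0,0,0,0,0.006,0,-1],
    [0,0,0,0,0.009,0,-1],
    [0,0,0,0,0.011,0,-1],
    [0,0,0,0,0.012,0,-1],
  ],
)

```text
time: 30.15
eef_pos: [0.4896, -0.2173, 0.1693]
ee_rot: [0.116, 0.648, 0.746, -0.101]
contact_force: [0.1, 0.0, -1.7]
grip_width: 0.0192
grasp_force: 39.3
```

```bash
python3 -c "
from h import *
s,d=edges()"
```

```text
t 30.15 tilt 17.7 grip 0.0192 (row, mm ahead of mouth, step): [(50, 1.1, 70), (54, -0.1, 19), (80, -8.0, -24), (132, -24.8, 70), (141, -27.8, -15), (155, -32.7, 16), (242, -65.5, -81), (264, -74.6, 25), (282, -82.3, -23)]
```

>>> move_arm(
  deltas=[
    [0,0,0,0,-0.002,0,-1],
    [0,0,0,0,-0.005,0,-1],
    [0,0,0,0,-0.008,0,-1],
    [0,0,0,0,-0.01,0,-1],
    [0,0,0,0,-0.011,0,-1],
    [0,0,0,0,-0.009,0,-1],
    [0,0,0,0,-0.006,0,-1],
    [0,0,0,0,-0.002,0,-1],
    [0,0,0,0,0.002,0,-1],
    [0,0,0,0,0.004,0,-1],
  ],
)

```text
time: 31.45
eef_pos: [0.4896, -0.2174, 0.1693]
ee_rot: [0.114, 0.649, 0.746, -0.099]
contact_force: [-0.5, 0.2, -1.3]
grip_width: 0.0192
grasp_force: 39.3
```

```bash
python3 -c "
from h import *
s,d=edges();cv2.imwrite('pics/w8.png',cv2.resize(d['color'][:220,240:400,::-1],None,fx=2.7,fy=2.7))"
```

```text
t 31.45 tilt 17.35 grip 0.0192 (row, mm ahead of mouth, step): [(41, 3.7, 80), (50, 1.1, 32), (54, -0.1, -24), (68, -4.3, -25), (121, -21.1, 48), (134, -25.5, 31), (142, -28.2, -15), (156, -33.0, 16), (240, -64.7, -70), (262, -73.8, 24), (281, -81.9, -24)]
```

View pics/w8.png

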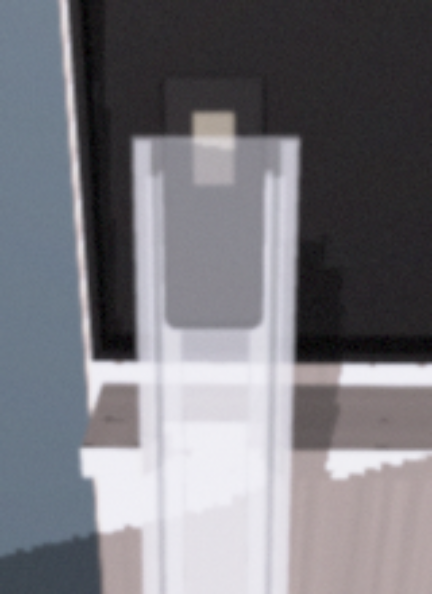

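The picture shows the relay poking out of the mouth: front face at row ~28, mouth edge at row ~50, so about 8 mm. I'll level gently.

>>> move_arm(
  deltas=[
    [0,0,0,0,0.003,0,-1],
    [0,0,0,0,0.009,0,-1],
    [0,0,0,0,0.018,0,-1],
    [0,0,0,0,0.029,0,-1],
    [0,0,0,0,0.041,0,-1],
    [0,0,0,0,0.053,0,-1],
    [0,0,0,0,0.065,0,-1],
    [0,0,0,0,0.077,0,-1],
    [0,0,0,0,0.089,0,-1],
    [0,0,0,0,0.101,0,-1],
  ],
)

```text
time: 32.75
eef_pos: [0.4896, -0.2173, 0.1693]
ee_rot: [0.057, 0.654, 0.753, -0.049]
contact_force: [0.7, -0.7, -1.6]
grip_width: 0.0194
grasp_force: 39.3
```

>>> move_arm(
  deltas=[
    [0,0,0,0,0.012,0,-1],
    [0,0,0,0,0.024,0,-1],
    [0,0,0,0,0.036,0,-1],
    [0,0,0,0,0.048,0,-1],
    [0,0,0,0,0.06,0,-1],
    [0,0,0,0,0.072,0,-1],
    [0,0,0,0,0.083,0,-1],
    [0,0,0,0,0.092,0,-1],
    [0,0,0,0,0.098,0,-1],
    [0,0,0,0,0.101,0,-1],
  ],
)

```text
time: 34.0
eef_pos: [0.4896, -0.2173, 0.1693]
ee_rot: [-0.0, 0.656, 0.755, 0.0]
contact_force: [-0.8, 0.2, -0.5]
grip_width: 0.0193
grasp_force: 39.3
```

```bash
python3 - <<'E'
from h import *
s,d=edges(); print(s["eef_pos"],s["qpos"].round(2))
# actual lateral offset / heading of tube vs tool from picture
g=d["color"].astype(float).mean(2)
for v in(52,150,200): print(v,[int(x) for x in g[v,270:370:3]])
plan([.4934,-.2447,.085],98); plan([.4934,-.2447,.0440],98)
E
```

```text
t 34.0 tilt -0.02 grip 0.0193 (row, mm ahead of mouth, step): [(8, 12.9, -57), (13, 11.5, -34), (21, 9.2, 15), (25, 8.1, 17), (39, 4.1, 82), (50, 0.8, 21), (56, -1.0, -16), (66, -4.0, -25), (120, -21.1, 52), (184, -43.4, 20), (195, -47.5, -16), (202, -50.2, 16), (241, -65.5, -76), (262, -74.2, 25), (281, -82.3, -27)]
[ 0.48963845 -0.21730958  0.1692682 ] [ 0.8   0.39 -0.62  1.92  0.28  0.92  0.19]
52 [132, 226, 62, 19, 26, 43, 84, 187, 186, 152, 141, 154, 151, 151, 205, 213, 215, 202, 179, 149, 143, 149, 146, 147, 148, 175, 177, 88, 51, 49, 52, 46, 50, 50]
150 [128, 132, 211, 47, 19, 28, 41, 138, 202, 205, 200, 223, 220, 199, 202, 200, 199, 200, 203, 202, 203, 224, 224, 200, 207, 200, 115, 45, 46, 44, 43, 42, 45, 43]
200 [125, 124, 162, 130, 109, 110, 111, 122, 216, 220, 198, 230, 230, 218, 218, 218, 218, 217, 217, 219, 220, 230, 228, 195, 219, 205, 88, 83, 81, 82, 84, 89, 115, 113]
t 34.05 at [ 0.4896 -0.2174  0.1692] d [-3.680e-02 -1.000e-04  1.123e-01] [-0.     -0.0003 -0.0003]
t 34.05 at [ 0.4896 -0.2174  0.1692] d [-3.68e-02 -1.00e-04  1.67e-01] [-0.     -0.0003 -0.0003]
```

>>> move_arm(
  deltas=[
    [-0.001,0,0.003,0,0,0,-1],
    [-0.004,0,0.012,0,0,0,-1],
    [-0.008,0,0.025,0,0,0,-1],
    [-0.013,0,0.04,0,0,0,-1],
    [-0.019,0,0.057,0,0,0,-1],
    [-0.025,0,0.075,0,0,0,-1],
    [-0.03,0,0.09,0,0,0,-1],
    [-0.034,0,0.102,0,0,0,-1],
    [-0.0365,0,0.11,0,0,0,-1],
    [-0.037,0,0.112,0,0,0,-1],
  ],
)

```text
time: 35.3
eef_pos: [0.4935, -0.2448, 0.085]
ee_rot: [-0.0, 0.656, 0.755, -0.0]
contact_force: [0.6, 0.5, -2.0]
grip_width: 0.0189
grasp_force: 39.3
```

```bash
python3 - <<'E'
from h import *
s,d=edges(); print(s["eef_pos"])
s,d=wrist(); im=d["color"][:,:,::-1]
x0,y0,a=.528,-.203,np.radians(98)
def W(x,y,z):
    c,q=np.cos(a),np.sin(a); return [x0+c*x-q*y,y0+q*x+c*y,z]
S=2; big=cv2.resize(im,None,fx=S,fy=S,interpolation=cv2.INTER_CUBIC).copy()
def poly(pts,col):
    p=((proj(d,np.array([W(*q) for q in pts]))+.5)*S).astype(np.int32); cv2.polylines(big,[p],True,col,1)
bx=.008
for y1,y2 in((-.021,.021),(.059,.08)): poly([(bx-.004,y1,.06),(bx+.004,y1,.06),(bx+.004,y2,.06),(bx-.004,y2,.06)],(255,0,255))
poly([(bx-.004,.026,.04),(bx+.004,.026,.04),(bx+.004,.054,.04),(bx-.004,.054,.04)],(0,255,255))
poly([(.025,-.075,.028),(.155,-.075,.028),(.155,.075,.028),(.025,.075,.028)],(0,255,0))
cv2.imwrite("pics/w9.png",big[:600,250:1050])
E
```

```text
t 35.3 tilt -0.01 grip 0.0189 (row, mm ahead of mouth, step): [(39, 4.1, 80), (50, 0.8, 28), (57, -1.3, -24), (66, -4.0, -26), (120, -21.1, 53), (156, -33.4, 22), (175, -40.1, -19), (240, -65.1, -76), (262, -74.2, 23), (281, -82.3, -26)]
[ 0.49345931 -0.24478428  0.0849861 ]
```

View pics/w9.png

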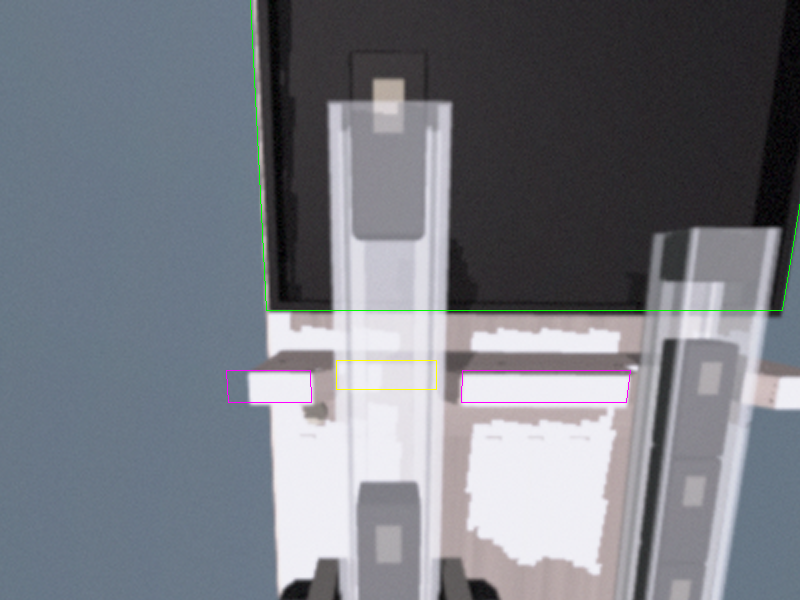

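The prediction overlays the bracket tabs within ~1 mm, the tube is centred on the notch, and the relay is still ~8 mm out. Lowering.

>>> move_arm(
  deltas=[
    [0,0,0.003,0,0,0,-1],
    [0,0,0.009,0,0,0,-1],
    [0,0,0.017,0,0,0,-1],
    [0,0,0.026,0,0,0,-1],
    [0,0,0.034,0,0,0,-1],
    [0,0,0.041,0,0,0,-1],
    [0,0,0.046,0,0,0,-1],
    [0,0,0.05,0,0,0,-1],
    [0,0,0.053,0,0,0,-1],
    [0,0,0.0545,0,0,0,-1],
  ],
)

```text
time: 36.65
eef_pos: [0.4935, -0.2447, 0.0444]
ee_rot: [0.0, 0.656, 0.755, 0.0]
contact_force: [-0.3, -0.2, -2.1]
grip_width: 0.0194
grasp_force: 39.3
```

```bash
python3 -c "
from h import *
s,d=edges();print(s['eef_pos'],s['contact_force'],s['moment'])"
```

```text
t 36.65 tilt 0.0 grip 0.0194 (row, mm ahead of mouth, step): [(39, 4.1, 80), (50, 0.8, 31), (54, -0.4, -25), (66, -4.0, -26), (120, -21.1, 50), (161, -35.1, 23), (240, -65.1, -70), (262, -74.2, 24), (281, -82.3, -26)]
[ 0.49352595 -0.24474948  0.04435566] [-0.34915247 -0.18497432 -2.07940466] [0.00221445 0.0449966  0.00043948]
```

Still hanging at about -2 N. I'll go down slowly in fine steps to contact.

>>> move_arm(
  deltas=[
    [0,0,0.0003,0,0,0,-1],
    [0,0,0.0006,0,0,0,-1],
    [0,0,0.0009,0,0,0,-1],
    [0,0,0.0012,0,0,0,-1],
    [0,0,0.0014,0,0,0,-1],
    [0,0,0.0016,0,0,0,-1],
    [0,0,0.0018,0,0,0,-1],
    [0,0,0.002,0,0,0,-1],
    [0,0,0.002,0,0,0,-1],
    [0,0,0.002,0,0,0,-1],
  ],
)

```text
time: 37.95
eef_pos: [0.4936, -0.2448, 0.0436]
ee_rot: [0.0, 0.656, 0.755, -0.0]
contact_force: [-3.3, 1.1, 8.1]
grip_width: 0.0192
grasp_force: 40.6
```

Contact at the expected height (0.0436). I'll ease off slightly and open gently.

>>> move_arm(
  deltas=[
    [0,0,-0.0004,0,0,0,-1],
    [0,0,-0.0008,0,0,0,-1],
    [0,0,-0.0008,0,0,0,-0.6],
    [0,0,-0.0008,0,0,0,-0.5],
    [0,0,-0.0008,0,0,0,-0.45],
    [0,0,-0.0008,0,0,0,-0.35],
    [0,0,-0.0008,0,0,0,-0.2],
    [0,0,-0.0008,0,0,0,0],
    [0,0,-0.0008,0,0,0,0.1],
    [0,0,-0.0008,0,0,0,0.1],
  ],
  squeeze=20,
)

```text
time: 39.2
eef_pos: [0.4935, -0.2447, 0.0435]
ee_rot: [0.0, 0.656, 0.755, -0.0]
contact_force: [-0.0, 0.1, 0.3]
grip_width: 0.0469
grasp_force: 0.0
```

```bash
python3 -c "
from h import *
s,d=edges();print(s['eef_pos'],s['contact_force'])"
```

```text
t 39.2 tilt 0.0 grip 0.0469 (row, mm ahead of mouth, step): [(39, 4.1, 80), (50, 0.8, 31), (54, -0.4, -24), (66, -4.0, -26), (120, -21.1, 50), (161, -35.1, 23), (240, -65.1, -69), (263, -74.6, 25), (281, -82.3, -26)]
[ 0.49350859 -0.24474665  0.04350801] [-0.04981691  0.0627906   0.28723895]
```

>>> move_arm(
  deltas=[
    [0,0,-0.01,0,0,0,0.1],
    [0,0,-0.03,0,0,0,0.1],
    [0,0,-0.06,0,0,0,0.1],
    [0,0,-0.09,0,0,0,0.1],
    [0,0,-0.12,0,0,0,0.1],
    [0,0,-0.15,0,0,0,0.1],
    [0,0,-0.18,0,0,0,0.1],
    [0,0,-0.2,0,0,0,0.1],
    [0,0,-0.21,0,0,0,0.1],
    [0,0,-0.213,0,0,0,0.1],
  ],
)

```text
time: 40.5
eef_pos: [0.4934, -0.2448, 0.2035]
ee_rot: [0.0, 0.656, 0.755, -0.0]
contact_force: [-0.5, -0.1, -0.3]
grip_width: 0.0468
grasp_force: 0.0
```

```bash
python3 - <<'E'
from h import *
s,d=wrist(); print(s["time"],s["eef_pos"])
cv2.imwrite("pics/w10.png",cv2.resize(d["color"][40:340,200:500,::-1],None,fx=2,fy=2,interpolation=cv2.INTER_CUBIC))
E
```

```text
40.5 [ 0.49342232 -0.24477969  0.20346693]
```

View pics/w10.png

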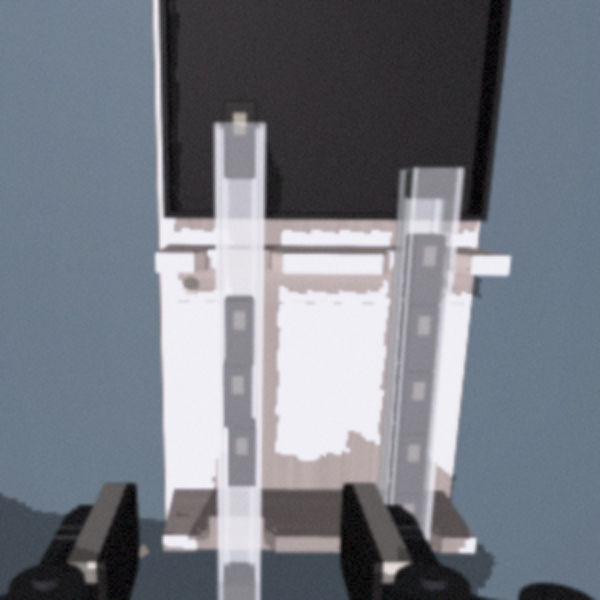

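The tube lies in the empty notches with its mouth (240,125) over the tray and relay 1 still poking out. The gripper is clear.

```bash
python3 -c "
from station import hand_in
print(hand_in())"
```

```text
the job is handed in; nothing more can be done
None
```

The job is handed in: the tube lies level in the empty notches with its mouth over the tray, the first relay pokes out about 8 mm, no relay fell out, and the gripper is clear; the judge's result was not shown.

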